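# Swing down the stock bin's flap with the hook pole

## Task

Take the hook pole from its cradle, pass its hook through the eye on the stock bin's flap, pull the flap off its catch and ease it down with the hook until it comes to rest on its stay; then unhook and lay the pole back in its cradle. Work the bin with the pole only, never with the gripper or arm; pull gently because the eye is light, do not let the flap drop, and leave the other things where they stand.

Things in the scene. Friction and masses are not known exactly. Their poses are not given: they have to be found in the camera images.
- bin: white steel bay on posts, 320 wide (y), 245 deep (x), 376 high, open on top, jars inside. Origin on the bench (z = 0) below the middle of the flap's hinge line; +x points from the front into the bay, z up. The hinge line runs along y at x = 0, z = 195. Fixed, but placed and turned differently at each start
- flap (a joint): angle (rad) of the grey drop flap (250 wide, 165 high, 5 thick, 0.4 to 0.6 kg), hinged along its lower edge: 0 = upright, shut, held by a sprung ball catch that yields to 4 to 9 N at the eye; grows as the top swings to the bin's -x and down. Past the catch it falls by its weight; up to 3.5 N at the eye eases it down. It stops at 0.5 to 1.1, as its stay is set
- eye_slot (a point): middle of the slot in which the brass screw eye is clamped, taken 23 mm out from the flap's face, at the ring's depth. Swings with the flap; shut, it is 26 mm in front (bin -x) of the hinge line, 138 above it, mid-width. The ring (5 mm wire, 16 mm clear opening, axis along the bin's y, open to both sides) is centred up to 12 mm above or below it along the flap: not measured, feel for it
- stay_lug: dark steel arm at the bin's -y side that swings with the flap; its cross pin, 60 mm from the hinge line, comes to bear on the red stop clamped on the quadrant stay. Where the stop is clamped differs at each start and is not measured: feel for it. Origin on the hinge line at mid-width; z along the flap to its free edge, -x out of the flap's face
- pole: hook pole, 0.25 kg: red and black square grip 22 x 22 mm from x = -200 to +50, then a steel rod, 9 mm diameter, to x = 170, where a level spur (the hook), 8 mm diameter, turns off to -y and ends at x = 166, y = -38. Origin on the axis at the centre of mass, in the black band: hold it there. +x along the pole to the hook, z up as it lies in the cradle
- hook_mid (a point): middle of the hook's spur, x = 168, y = -17, z = 0 mm in the pole's frame: the part that should lie in the ring. The light eye stands pushes and pulls of up to 15 N
- cradle: grey base with two black rubber U rests carrying the pole. Origin on the bench below the middle; +x along the pole to the hook. The pole's origin lies above it at z = 62 when it lies in both rests (at x = -130 and +100, 20 long, 50 clear between horns that stand 18 above the rest). Fixed, but placed differently at each start
- carton: small brown carton, 110 x 80 x 70 mm high, on the bench in front of the bin; origin under its centre. Leave alone
- tape_roll: roll of amber tape lying flat on the bench, 100 mm across, 48 high; origin under its centre. Leave alone
- jar: black jar with a green lid, 56 mm across, 100 high, on the bench; origin under its centre. Leave alone

How it is judged:
On the way, in this order (a step that is already met when the one before it is completed fails the run):
1. the hook is brought into the eye (middle of its spur within 21 mm of the slot's middle) while the flap is still shut (distance between hook_mid and eye_slot below 0.021 m and value of joint flap below 0.04 rad), for 0.1 s.
2. the flap is off its catch and part-way down, the hook still in the eye (distance between hook_mid and eye_slot below 0.021 m and value of joint flap above 0.3 rad).
3. the flap's lug bears on the stay's stop, the flap still, the hook still in the eye (distance between hook_mid and eye_slot below 0.021 m and value of joint flap above 0.45 rad and contact force between stay_lug and anything else above 1 N and velocity of joint flap below 0.1 rad/s), for 0.1 s.
At the end, for the whole second after the job is handed in: The flap hangs still on its stay (its lug bears on the clamped stop with more than 1 N, wherever the stop is set), and the pole lies at rest in both rests of its cradle (origin within 35 mm along, 18 mm across and 6 mm in height of its place, direction within 0.2 rad) (value of joint flap above 0.45 rad and contact force between stay_lug and anything else above 1 N and velocity of joint flap below 0.05 rad/s and x of pole in the frame of cradle between -0.035 and 0.035 m and y of pole in the frame of cradle between -0.018 and 0.018 m and z of pole in the frame of cradle between 0.056 and 0.068 m and angle between the x axis of pole and the x axis of cradle, either way round below 0.2 rad and linear speed of pole below 0.02 m/s); the robot touches nothing.
It fails at once if the flap drops: faster than 1.0 rad/s once past 0.25 rad (value of joint flap above 0.25 rad and velocity of joint flap above 1 rad/s).
It fails at once if the pole pulls or pushes on the bin, flap or eye with more than 15 N (contact force between pole and bin above 15 N).
It fails at once if the gripper or arm touches the bin or its flap (contact force between any of the fingers, the arm and bin above 1 N).
It fails at once if the carton, the tape roll or the jar is moved more than 20 mm (distance of any of carton, tape_roll, jar from where it was at the start of the episode above 0.02 m).
It also fails if it takes over 72 s, if anything falls off the work surface, if the arm or the gripper's body presses on something with over 40 N, if the wrist force passes 120 N, or if a joint passes its speed limit or range.

## Robot

A 6-joint arm with a two-finger parallel gripper is mounted at the origin on the work surface. World frame = base frame: x ahead of the robot, y to its left, z up, the work surface at z = 0. Lengths are in m, angles in rad, forces in N, time in s.
With the tool pointing down it reaches from about 0.225 to 0.875 m from the base axis. Payload 3.4 kg.
Tool frame: the origin (TCP) lies at the very end of the fingers, on their centre line; the grasp point (between the pads) lies 19 mm behind it; z points along the fingers, x is the direction in which the jaws open and shut, and the axes are right-handed (so a half turn about z gives the same grasp; the last joint's range is limited). The gripper opens to 85 mm and grips with 20 to 120 N. Pads are 22 mm wide; open, the fingers measure 114 mm over their backs; the gripper's body (76 mm by 85 mm) begins 54 mm behind the grasp point. The pads swing forward as they close: fully open they stand 13 mm farther back than shut.
Start: joints at [-1.336, 0.276, 1.505, -0, 1.361, -0.121], TCP at [0.2, -0.539, 0.231] pointing down, gripper open.
Joint ranges: [-2.89, 2.89], [-0.75, 2.08], [0.22, 2.7], [-1.18, 4.32], [0.11, 2.71], [-2.7, 2.7]. Speed limits (rad/s): [2.57, 2.57, 3.14, 3.14, 3.14, 3.14].

## Interface

Orientations are given as a 3x3 rotation matrix whose columns are the frame's x, y, z axes.
In Python, from station import observe, capture, camera_params, close_job gives the robot as it stands.
- The arm moves only by the tool send_rows, never from a script. Its argument "moves" is a list of rows, each a list of 7 numbers: the shift along the tool's x, y, z in m, then the turn, a rotation vector about the tool's x, y, z in degrees, then the opening, from 0 (shut) to 1 (fully open). A call has 1 to 5 rows; each row shifts and turns the pose as measured when the row begins, along the tool's axes as they then stand; what a row does not reach is not made up. A row lasts 1/10 s, in which the tool goes at most 50 mm and 8.59 degrees, less where a joint would pass 70% of its speed; a pose out of reach is approached as far as the arm can. A call is refused whole if a number of a shift passes 0.05 or a number of a turn 8.59, either way. A call with a gripper value outside its range is refused whole. The fingers move at their own pace and stop on an object; the grip force is fixed at half the most. Time passes only in rows, so rows that do not move let the fingers close. It gives the time, the measured TCP pose, the force and the opening at its end, in the units of the state.
- observe(): the state, without advancing time (a new reading comes with each control period).
- capture(name): name is "side" or "top"; returns the picture (384x512x3 uint8, red, green, blue); there is no depth.
- camera_params(name): a dict with "K" (3x3 intrinsics, pixels), "extrinsics" (4x4, takes a point from world to camera coordinates). Camera axes: x right, y up, looking along -z (the intrinsics and any distortion apply to the point x, -y, -z); pixel columns grow to the right and rows downward; lengths in m; the calibration is good to about 2 mm. A picture is of the moment at which its call begins. camera_params takes no time and is no camera call.
- close_job(): hands the job in, once; it reports no verdict.
The state is a dict: "time_s": time; "joint_pos": joint angles; "qd": joint speeds; "joint_efforts": joint torques, N m; "position": TCP position; "ee_rot": TCP orientation; "wrist_force": force on the tool from outside, world axes, zero at the start; "moment": the same for the moment, N m; "gripper_width": opening from 0.0 (shut) to 1.0 (fully open).
Only numpy, scipy, OpenCV 4.12 (cv2) and the standard library are available. Lean on these libraries where they do the work, as an engineer would, in place of code of your own. Each camera call takes 0.05 s, during which the arm holds its last target. There are 200 camera calls.

## Working session

There is one attempt and no reset: what is moved stays moved. The work goes in short steps, Python scripts to look and compute and a tool call to move; the robot and the scene stay as the last step left them, time stands still between calls to the robot, and variables do not carry over. Pictures are saved under pics/ and viewed, about 8 in all and at most 12, crops included, and the job is handed in when it is done.

Besides the shell and the picture viewer there is one more tool, called after ">>>" in YAML: its name, and indented under it one key for each argument. send_rows: Moves the arm, as the interface text tells. Its arguments: {"type":"object","properties":{"moves":{"type":"array"}},"required":["moves"]}

```bash
mkdir -p pics; ls
python3 - <<'E'
from station import *
import cv2,numpy as np
for n in("side","top"):
    im=capture(n);cv2.imwrite(f"pics/{n}0.png",cv2.cvtColor(cv2.resize(im,(800,600),interpolation=cv2.INTER_CUBIC),cv2.COLOR_RGB2BGR))
    p=camera_params(n);print(n,p)
print(observe())
E
```

```text
pics
side {'K': array([[410.44425002,   0.        , 253.78149578],
       [  0.        , 410.44425002, 193.17043104],
       [  0.        ,   0.        ,   1.        ]]), 'extrinsics': array([[-0.76971802, -0.63823172,  0.01394411,  0.48934485],
       [ 0.44852854, -0.52513174,  0.72322804, -0.40997631],
       [-0.45426458,  0.56293599,  0.69046851, -0.82801591],
       [ 0.        ,  0.        ,  0.        ,  1.        ]])}
top {'K': array([[393.09868222,   0.        , 253.41479948],
       [  0.        , 393.09868222, 198.68559772],
       [  0.        ,   0.        ,   1.        ]]), 'extrinsics': array([[-0.02112748, -0.99975062, -0.00723328,  0.03012488],
       [ 0.99018784, -0.02192392,  0.13801225, -0.66513132],
       [-0.13813641, -0.00424646,  0.99040411, -1.22426188],
       [ 0.        ,  0.        ,  0.        ,  1.        ]])}
{'time_s': 0.1, 'joint_pos': array([-1.33599355e+00,  2.76526450e-01,  1.50602353e+00,  2.09271527e-05,
        1.36073747e+00, -1.20983649e-01]), 'qd': array([ 0.00047091, -0.00215015, -0.00453779,  0.00173865, -0.0011277 ,
        0.00090819]), 'joint_efforts': array([ 8.94850346e-04, -4.17700839e+01, -2.46404296e+01, -1.79110889e-04,
        5.77951345e-03, -6.15357621e-06]), 'position': array([ 0.20018389, -0.53850332,  0.23052249]), 'ee_rot': array([[ 3.48323223e-01, -9.37374414e-01, -3.74390664e-04],
       [-9.37372984e-01, -3.48323351e-01,  1.65305257e-03],
       [-1.67993819e-03, -2.24852903e-04, -9.99998564e-01]]), 'wrist_force': array([-0.03338568,  0.5325571 ,  0.26896073]), 'moment': array([-0.00519823, -0.00532325,  0.05786794]), 'gripper_width': 1.001528428355215}
```

View pics/side0.png

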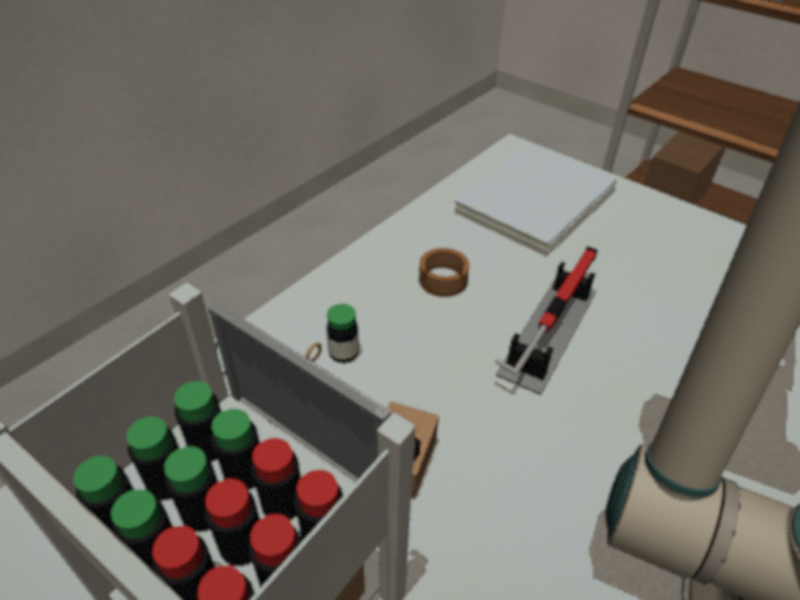

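View pics/top0.png

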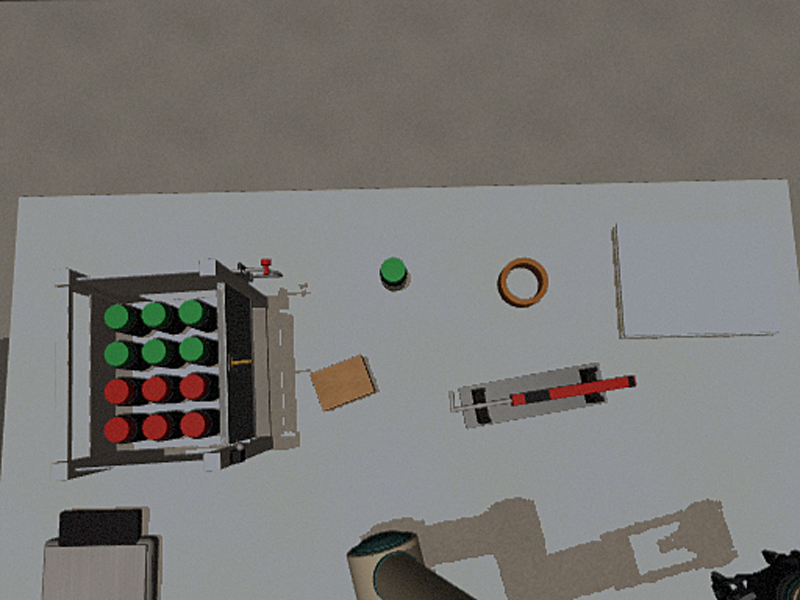

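```bash
cat > h.py <<'E'
import cv2,numpy as np
from station import *
def ray(n,u,v):
    p=camera_params(n);E=p["extrinsics"];K=p["K"];R=E[:3,:3]
    d=np.array([(u-K[0,2])/K[0,0],-(v-K[1,2])/K[1,1],-1.]);return -R.T@E[:3,3],R.T@d
def atz(n,u,v,z):
    c,d=ray(n,u,v);return c+d*(z-c[2])/d[2]
def proj(n,X):
    p=camera_params(n);E=p["extrinsics"];K=p["K"];c=E[:3,:3]@np.asarray(X)+E[:3,3]
    return np.array([K[0,2]+K[0,0]*c[0]/-c[2],K[1,2]+K[1,1]*c[1]/c[2]])
def tri(a,b):
    A=np.zeros((3,3));B=np.zeros(3)
    for n,u,v in(a,b):
        c,d=ray(n,u,v);d/=np.linalg.norm(d);P=np.eye(3)-np.outer(d,d);A+=P;B+=P@c
    return np.linalg.solve(A,B)
def crop(im,x,y,w,h,s):return cv2.resize(im[y:y+h,x:x+w],(int(w*s),int(h*s)),interpolation=cv2.INTER_CUBIC)
def save(f,im):cv2.imwrite(f,cv2.cvtColor(im,cv2.COLOR_RGB2BGR))
E
python3 - <<'E'
from h import *
t=capture("top");s=capture("side");np.savez("im0.npz",t=t,s=s)
L=crop(t,120,160,100,150,4)
R=np.vstack([crop(s,135,180,125,95,3.2),crop(t,285,220,125,92,3.2)])
out=np.zeros((600,800,3),np.uint8);out[:,:400]=L;out[:R.shape[0],400:]=R[:600];save("pics/c1.png",out)
E
```

```text
(no output)
```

View pics/c1.png

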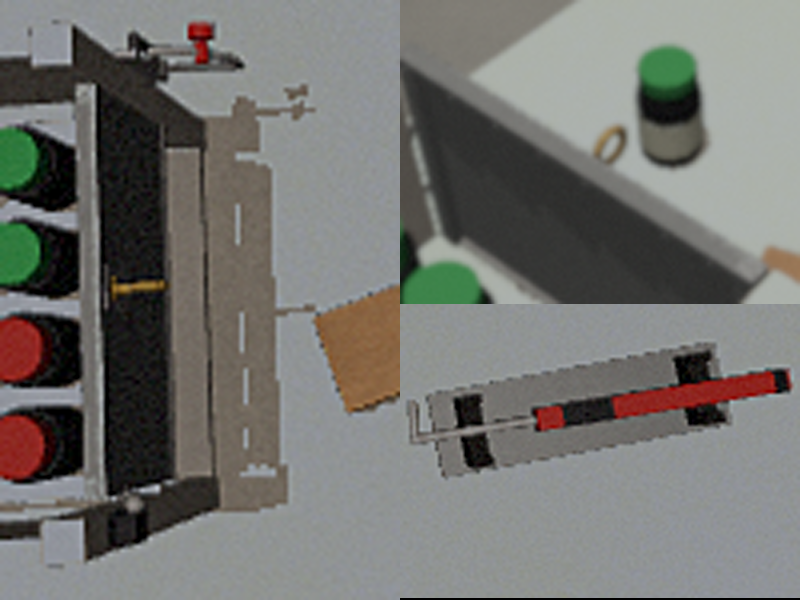

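Run:
```python
from h import *
A=lambda x,y:(120+x/4,160+y/4); S=lambda x,y:(135+(x-400)/3.2,180+y/3.2); C=lambda x,y:(285+(x-400)/3.2,220+(y-304)/3.2)
a=atz("top",*A(97,85),.36);b=atz("top",*A(105,495),.36)
print("flap ends",a,b,np.linalg.norm(a-b))
y=(a-b)/np.linalg.norm(a-b);y=-y   # bin y from stay side(-y) to +y
x=np.array([y[1],-y[0],0]);print("binx",x,"biny",y,np.degrees(np.arctan2(x[1],x[0])))
O=(a+b)/2+0.003*x;O[2]=0;print("bin origin",O)
slot=O-0.026*x;slot[2]=.333;print("slot",slot)
r=tri(("top",*A(140,287)),("side",*S(611,146)));print("ring tri",r, "in bin",(r-O)@x,(r-O)@y,r[2])
for z in(.321,.333,.345):
  q=slot.copy();q[2]=z;print(z,(proj("side",q)-[135,180])*3.2+[400,0],(proj("top",q)-[120,160])*4)
h=atz("top",*C(415,438),.062);e=atz("top",*C(790,380),.066);e2=atz("top",*C(536,419),.073);m=atz("top",*C(589,411),.073)
print("hook",h,"end",e,np.linalg.norm(h-e),"grip front",e2,"band",m)
d=(h-e)/np.linalg.norm(h-e);d[2]=0;print("dir",d,"origin from hook",h-.17*d,"from end",e+.2*d,np.degrees(np.arctan2(d[1],d[0])))
print([atz("top",*C(*p),.0) for p in((428,395),(715,344),(731,423),(445,477))])
print(h+d*-.0+np.array([0,0,0]))
```

```text
flap ends [0.67082759 0.28044993 0.36      ] [0.42484936 0.27147886 0.36      ] 0.2461417711165021
binx [-0.03644678  0.9993356   0.        ] biny [-0.9993356  -0.03644678 -0.        ] 92.0887092866551
bin origin [0.54772913 0.2789624  0.        ]
slot [0.54867675 0.25297968 0.333     ]
ring tri [0.54715645 0.25716765 0.33825375] in bin -0.021759403587296364 0.0013666534020994301 0.33825375267898067
0.321 [614.42394603 161.05645821] [155.10793212 287.61216882]
0.333 [612.78836043 146.28379722] [150.33557134 286.55692906]
0.345 [611.11386837 131.1597319 ] [145.44497732 285.47554618]
hook [ 0.46194317 -0.09325929  0.062     ] end [ 0.51022465 -0.46041488  0.066     ] 0.37033812997115206 grip front [ 0.47788377 -0.20992929  0.073     ] band [ 0.48446153 -0.26151977  0.073     ]
dir [-0.13037136  0.9914064   0.        ] origin from hook [ 0.4841063  -0.26179838  0.062     ] from end [ 0.48415038 -0.2621336   0.066     ] 97.49149178669883
[array([ 0.50389699, -0.11326177,  0.        ]), array([ 0.54981951, -0.41107923,  0.        ]), array([ 0.46890905, -0.42203333,  0.        ]), array([ 0.42066896, -0.12764421,  0.        ])]
[ 0.46194317 -0.09325929  0.062     ]
```

```bash
cat >> h.py <<'E'
from scipy.spatial.transform import Rotation as Ro, Slerp
def Rt(yaw,pitch=0):
    # tool down, tool x at yaw (deg); pitch: pole (tool -y axis... ) tilt about tool x
    c,s=np.cos(np.radians(yaw)),np.sin(np.radians(yaw))
    return np.array([[c,s,0],[s,-c,0],[0,0,-1.]])@Ro.from_euler('x',pitch,degrees=True).as_matrix()
def plan(T,R,n=None,g=1.,o=None,v=.045):
    o=o or observe();p=o["position"];R0=o["ee_rot"];T=np.asarray(T)
    a=np.degrees(np.linalg.norm(Ro.from_matrix(R0.T@R).as_rotvec()))
    k=max(1,int(np.ceil(max(np.linalg.norm(T-p)/v,a/8)))) if n is None else n
    S=Slerp([0,1],Ro.from_matrix([R0,R]))
    rows=[]
    for i in range(k):
        Ra=S(i/k).as_matrix();Rb=S((i+1)/k).as_matrix()
        rows.append([*np.round(Ra.T@(T-p)/k,4).tolist(),*np.round(np.degrees(Ro.from_matrix(Ra.T@Rb).as_rotvec()),2).tolist(),g])
    print(k,"rows; dist",T-p,"ang",a)
    for r in rows:print(r)
def st():
    o=observe();print(o["time_s"],o["position"].round(4),"F",o["wrist_force"].round(2),"g",round(o["gripper_width"],3),"z",o["ee_rot"][:,2].round(3),"yaw",round(float(np.degrees(np.arctan2(o["ee_rot"][1,0],o["ee_rot"][0,0]))),2));return o
E
python3 -c "
from h import *
plan([.484,-.262,.14],Rt(7.5))"
```

```text
10 rows; dist [ 0.2837764   0.27668226 -0.09077158] ang 77.11531270396763
[-0.016, -0.0362, 0.0091, -0.01, 0.0, -7.71, 1.0]
[-0.011, -0.0381, 0.0091, -0.01, 0.0, -7.71, 1.0]
[-0.0058, -0.0392, 0.0091, -0.01, 0.0, -7.71, 1.0]
[-0.0005, -0.0396, 0.0091, -0.01, 0.0, -7.71, 1.0]
[0.0048, -0.0393, 0.0091, -0.01, 0.0, -7.71, 1.0]
[0.01, -0.0383, 0.0091, -0.01, 0.0, -7.71, 1.0]
[0.0151, -0.0366, 0.0091, -0.01, 0.0, -7.71, 1.0]
[0.0199, -0.0343, 0.0091, -0.01, 0.0, -7.71, 1.0]
[0.0243, -0.0313, 0.0091, -0.01, 0.0, -7.71, 1.0]
[0.0283, -0.0278, 0.0091, -0.01, 0.0, -7.71, 1.0]
```

>>> send_rows:
  moves:
    - [-0.016, -0.036, 0.009, 0, 0, -7.7, 1]
    - [-0.011, -0.038, 0.009, 0, 0, -7.7, 1]
    - [-0.006, -0.039, 0.009, 0, 0, -7.7, 1]
    - [0, -0.04, 0.009, 0, 0, -7.7, 1]
    - [0.005, -0.039, 0.009, 0, 0, -7.7, 1]

```text
time_s: 0.7
position: [0.3422, -0.4014, 0.1838]
ee_rot: [[0.864, -0.503, -0.001], [-0.503, -0.864, -0.004], [0.001, 0.004, -1.0]]
wrist_force: [0.2, -0.4, 0.0]
gripper_width: 1.0
```

>>> send_rows:
  moves:
    - [0.01, -0.038, 0.009, 0, 0, -7.7, 1]
    - [0.015, -0.037, 0.009, 0, 0, -7.7, 1]
    - [0.02, -0.034, 0.009, 0, 0, -7.7, 1]
    - [0.024, -0.031, 0.009, 0, 0, -7.7, 1]
    - [0.028, -0.028, 0.009, 0, 0, -7.7, 1]

```text
time_s: 1.2
position: [0.4844, -0.2534, 0.1361]
ee_rot: [[0.985, 0.172, -0.0], [0.172, -0.985, -0.004], [-0.001, 0.004, -1.0]]
wrist_force: [-0.1, -1.6, -0.7]
gripper_width: 1.0
```

```bash
python3 -c "
from h import *
st();plan([.484,-.262,.08],Rt(7.5));plan([.484,-.262,.043],Rt(7.5))"
```

```text
1.2 [ 0.4844 -0.2534  0.1361] F [-0.1  -1.61 -0.68] g 1.0 z [-0.    -0.004 -1.   ] yaw 9.92
2 rows; dist [-0.00041964 -0.00859928 -0.0561225 ] ang 2.43194462719274
[-0.0009, 0.0041, 0.0281, 0.13, 0.02, 1.21, 1.0]
[-0.0008, 0.0042, 0.0281, 0.13, 0.02, 1.21, 1.0]
3 rows; dist [-0.00041964 -0.00859928 -0.0931225 ] ang 2.43194462719274
[-0.0006, 0.0027, 0.0311, 0.08, 0.02, 0.81, 1.0]
[-0.0006, 0.0027, 0.031, 0.08, 0.02, 0.81, 1.0]
[-0.0005, 0.0028, 0.031, 0.08, 0.02, 0.81, 1.0]
```

>>> send_rows:
  moves:
    - [-0.001, 0.004, 0.02, 0, 0, 1.2, 1]
    - [-0.001, 0.004, 0.02, 0, 0, 1.2, 1]
    - [0, 0, 0.02, 0, 0, 0, 1]
    - [0, 0, 0.02, 0, 0, 0, 1]
    - [0, 0, 0.01, 0, 0, 0, 1]

```text
time_s: 1.7
position: [0.4892, -0.2562, 0.043]
ee_rot: [[0.99, 0.142, 0.003], [0.142, -0.99, -0.004], [0.003, 0.004, -1.0]]
wrist_force: [-0.2, -0.4, 0.1]
gripper_width: 0.996
```

```bash
python3 -c "
from h import *
st();plan([.484,-.262,.043],Rt(7.5))"
```

```text
1.7 [ 0.4892 -0.2562  0.043 ] F [-0.21 -0.39  0.14] g 0.996 z [ 0.003 -0.004 -1.   ] yaw 8.16
1 rows; dist [-5.20004635e-03 -5.78186203e-03 -1.93856690e-05] ang 0.7197454494593645
[-0.006, 0.005, 0.0, 0.24, -0.15, 0.66, 1.0]
```

>>> send_rows:
  moves:
    - [-0.006, 0.006, 0, 0.2, -0.2, 0.7, 1]
    - [0, 0, 0, 0, 0, 0, 0]
    - [0, 0, 0, 0, 0, 0, 0]
    - [0, 0, 0, 0, 0, 0, 0]
    - [0, 0, 0, 0, 0, 0, 0]

```text
time_s: 2.2
position: [0.4841, -0.2647, 0.0443]
ee_rot: [[0.992, 0.128, 0.0], [0.128, -0.992, -0.002], [-0.0, 0.002, -1.0]]
wrist_force: [-1.2, 0.2, -0.7]
gripper_width: 0.332
```

>>> send_rows:
  moves:
    - [0, 0, 0, 0, 0, 0, 0]
    - [0, 0, 0, 0, 0, 0, 0]
    - [0, 0, 0, 0, 0, 0, 0]
    - [0, 0, 0, 0, 0, 0, 0]
    - [0, 0, 0, 0, 0, 0, 0]

```text
time_s: 2.7
position: [0.4841, -0.2645, 0.0447]
ee_rot: [[0.992, 0.128, 0.0], [0.128, -0.992, -0.002], [0.0, 0.002, -1.0]]
wrist_force: [-0.5, -0.2, 0.1]
gripper_width: 0.249
```

```bash
python3 -c "
from h import *
st()"
```

```text
2.7 [ 0.4841 -0.2645  0.0447] F [-0.54 -0.22  0.14] g 0.249 z [ 0.    -0.002 -1.   ] yaw 7.36
```

```bash
cat >> h.py <<'E'
HK=np.array([.017,-.170,-.0173]); BX=np.array([-.0364,.9993,0]);BY=np.array([-.9993,-.0364,0]);SLOT=np.array([.5487,.2530,.333])
def tcp(hook,R):return np.asarray(hook)-R@HK
def hook(o):return o["position"]+o["ee_rot"]@HK
def inbin(X):d=X-SLOT;return np.round(np.array([d@BX,d@BY,d[2]])*1000,1)
E
python3 -c "
from h import *
R=Rt(2.1);T=tcp(SLOT+BX*-.0+BY*.06,R);print(T);T[1]-=.06
o=observe();o['position'][2]+=.1
plan(T,R,o=o,v=.04)"
```

```text
[0.47798285 0.08030723 0.3157    ]
9 rows; dist [-0.00607712  0.28482298  0.1709704 ] ang 5.264014459015627
[0.0034, -0.0314, -0.0191, 0.01, -0.0, 0.58, 1.0]
[0.0031, -0.0315, -0.0191, 0.01, -0.0, 0.58, 1.0]
[0.0027, -0.0315, -0.019, 0.01, -0.0, 0.58, 1.0]
[0.0024, -0.0315, -0.019, 0.01, -0.0, 0.58, 1.0]
[0.0021, -0.0316, -0.019, 0.01, -0.0, 0.58, 1.0]
[0.0018, -0.0316, -0.019, 0.01, -0.0, 0.58, 1.0]
[0.0015, -0.0316, -0.019, 0.01, -0.0, 0.58, 1.0]
[0.0011, -0.0316, -0.019, 0.01, -0.0, 0.58, 1.0]
[0.0008, -0.0316, -0.019, 0.01, -0.0, 0.58, 1.0]
```

>>> send_rows:
  moves:
    - [0, 0, -0.015, 0, 0, 0, 0]
    - [0, 0, -0.02, 0, 0, 0, 0]
    - [0, 0, -0.025, 0, 0, 0, 0]
    - [0, 0, -0.025, 0, 0, 0, 0]
    - [0, 0, -0.015, 0, 0, 0, 0]

```text
time_s: 3.2
position: [0.4812, -0.2621, 0.1436]
ee_rot: [[0.992, 0.128, -0.009], [0.128, -0.992, 0.005], [-0.008, -0.006, -1.0]]
wrist_force: [-0.0, 0.4, -1.9]
gripper_width: 0.247
```

>>> send_rows:
  moves:
    - [0.004, -0.031, -0.02, 0, 0, 0.6, 0]
    - [0.004, -0.031, -0.02, 0, 0, 0.6, 0]
    - [0.003, -0.031, -0.02, 0, 0, 0.6, 0]
    - [0.003, -0.031, -0.02, 0, 0, 0.6, 0]
    - [0.003, -0.031, -0.02, 0, 0, 0.6, 0]

```text
time_s: 3.7
position: [0.4818, -0.1054, 0.246]
ee_rot: [[0.998, 0.067, -0.011], [0.067, -0.998, 0.004], [-0.011, -0.005, -1.0]]
wrist_force: [0.3, -0.1, -2.1]
gripper_width: 0.243
```

>>> send_rows:
  moves:
    - [0.002, -0.031, -0.02, 0, 0, 0.6, 0]
    - [0.002, -0.031, -0.02, 0, 0, 0.6, 0]
    - [0.002, -0.031, -0.02, 0, 0, 0.6, 0]
    - [0.001, -0.025, -0.015, 0, 0, 0.6, 0]
    - [0, 0, 0, 0, 0, 0, 0]

```text
time_s: 4.2
position: [0.4821, 0.0213, 0.3264]
ee_rot: [[1.0, 0.028, -0.008], [0.028, -1.0, 0.007], [-0.007, -0.007, -1.0]]
wrist_force: [0.7, -0.2, -2.5]
gripper_width: 0.249
```

```bash
python3 -c "
from h import *
o=st();print(inbin(hook(o)))
R=Rt(2.1);plan(tcp(SLOT+BY*.055,R),R,v=.015,g=0)"
```

```text
4.2 [0.4821 0.0213 0.3264] F [ 0.66 -0.16 -2.51] g 0.249 z [-0.008  0.007 -1.   ] yaw 1.6
[-59.4  56.4  11.8]
5 rows; dist [ 0.00088377  0.05914799 -0.01070912] ang 0.7704437212786411
[0.0005, -0.0118, 0.0022, -0.08, 0.08, -0.1, 0]
[0.0005, -0.0118, 0.0022, -0.08, 0.08, -0.1, 0]
[0.0006, -0.0118, 0.0022, -0.08, 0.08, -0.1, 0]
[0.0006, -0.0118, 0.0022, -0.08, 0.08, -0.1, 0]
[0.0006, -0.0118, 0.0022, -0.08, 0.08, -0.1, 0]
```

>>> send_rows:
  moves:
    - [0, -0.012, 0.002, 0, 0.1, -0.1, 0]
    - [0.001, -0.012, 0.002, 0, 0.1, -0.1, 0]
    - [0, -0.012, 0.002, -0.1, 0.1, -0.1, 0]
    - [0.001, -0.012, 0.002, -0.1, 0.1, -0.1, 0]
    - [0, -0.007, 0.001, -0.2, 0, -0.1, 0]

```text
time_s: 4.7
position: [0.4808, 0.0787, 0.3138]
ee_rot: [[0.999, 0.034, -0.006], [0.034, -0.999, -0.001], [-0.006, 0.001, -1.0]]
wrist_force: [0.3, 0.1, -3.2]
gripper_width: 0.245
```

>>> send_rows:
  moves:
    - [0, 0, 0, 0, 0, 0, 0]
    - [0, 0, 0, 0, 0, 0, 0]

```text
time_s: 4.9
position: [0.4804, 0.0797, 0.3128]
ee_rot: [[0.999, 0.036, -0.008], [0.036, -0.999, -0.002], [-0.008, 0.002, -1.0]]
wrist_force: [0.7, -0.4, -2.3]
gripper_width: 0.246
```

Run:
```python
from h import *
o=st();print(inbin(hook(o)))
t=capture("top");s=capture("side");np.savez("im1.npz",t=t,s=s)
L=crop(t,110,180,100,150,4);R=np.vstack([crop(s,165,190,80,60,5),crop(s,165,190,80,60,5)*0])
print("hook pred top",(proj("top",hook(o))-[110,180])*4,"side",(proj("side",hook(o))-[165,190])*5+[400,0])
out=np.hstack([L,R]);save("pics/c2.png",out)
```

```text
4.9 [0.4804 0.0797 0.3128] F [ 0.67 -0.44 -2.34] g 0.246 z [-0.008 -0.002 -1.   ] yaw 2.09
[-0.6 57.4 -3.3]
hook pred top [194.88544283 300.22814349] side [711.7392745  264.07174346]
```

View pics/c2.png

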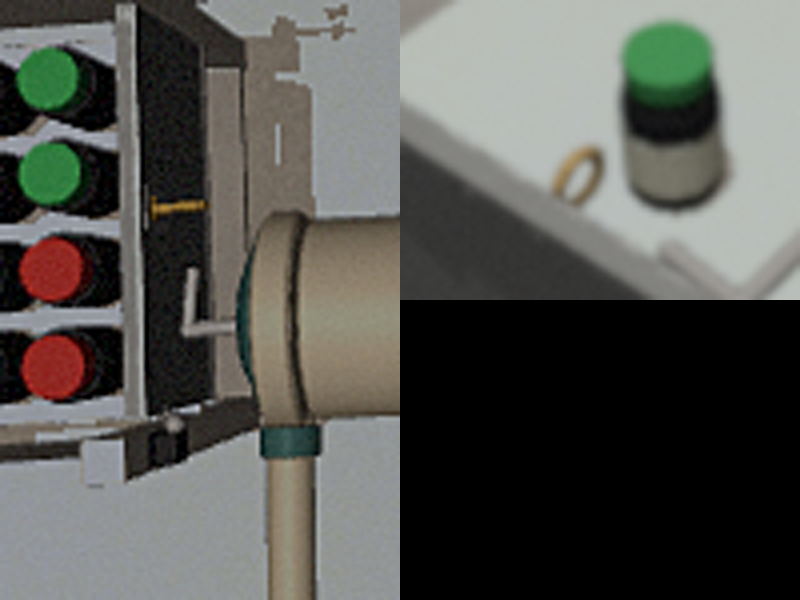

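Run:
```python
from h import *
A=lambda x,y:("top",110+x/4,180+y/4); S=lambda x,y:("side",165+(x-400)/5,190+y/5)
def show(n,a,b):
    r=tri(a,b);print(n,r.round(4),inbin(r),"reproj err",[(proj(q[0],r)-q[1:]).round(2) for q in(a,b)])
show("ring",A(182,207),S(579,176))
show("tip",A(193,270),S(670,250));show("corner",A(189,330),S(742,292));show("mid",A(191,300),S(706,271))
o=observe();print(hook(o),inbin(hook(o)))
```

```text
ring [0.5476 0.2563 0.3382] [3.4 1.  5.2] reproj err [array([0.2 , 0.25]), array([-0.46, -0.08])]
tip [0.5094 0.2524 0.3251] [ 0.9 39.3 -7.9] reproj err [array([0.15, 0.2 ]), array([-0.36, -0.06])]
corner [0.4739 0.2535 0.332 ] [ 3.3 74.7 -1. ] reproj err [array([-0.17, -0.24]), array([0.43, 0.07])]
mid [0.4915 0.253  0.3285] [ 2.1 57.2 -4.5] reproj err [array([0., 0.]), array([-0.01, -0.  ])]
[0.49149317 0.25002639 0.32996172] [-0.9 57.3 -3. ]
```

>>> send_rows:
  moves:
    - [0.006, 0, -0.004, 0, 0.2, 0, 0]
    - [0.006, -0.001, -0.004, -0.1, 0.2, 0, 0]
    - [0.008, 0, -0.002, 0, 0, 0, 0]
    - [0.003, 0, 0, 0, 0, 0, 0]
    - [0, 0, 0, 0, 0, 0, 0]

```text
time_s: 5.5
position: [0.5069, 0.08, 0.3247]
ee_rot: [[0.999, 0.033, 0.003], [0.033, -0.999, -0.004], [0.003, 0.004, -1.0]]
wrist_force: [0.1, -0.3, -1.6]
gripper_width: 0.25
```

Run:
```python
from h import *
o=st();h=hook(o);print(h,inbin(h))
t=capture("top");s=capture("side");np.savez("im2.npz",t=t,s=s)
print("spur pred tip/corner", [ (proj(n,h+dx*o["ee_rot"][:,0])).round(1) for n in("top","side") for dx in(.021,-.017)])
c=[];
for n,im,(x,y) in(("top",t,(130,215)),("side",s,(180,205))):
    b=im.astype(int);m=((b[...,0]-b[...,2])>45)
    m[:y]=0;m[y+60:]=0;m[:,:x]=0;m[:,x+50:]=0
    v,u=np.nonzero(m);print(n,len(u),u.mean(),v.mean(),u.min(),u.max(),v.min(),v.max())
    c.append(crop(im,x,y,50,60,8))
save("pics/c3.png",np.hstack(c))
```

```text
5.5 [0.5069 0.08   0.3247] F [ 0.1  -0.26 -1.58] g 0.25 z [ 0.003 -0.004 -1.   ] yaw 1.92
[0.51811156 0.25054761 0.34136432] [-1.3 30.7  8.4]
spur pred tip/corner [array([157.4, 235.4]), array([157.7, 251. ]), array([205.9, 224.5]), array([222.9, 235.2])]
top 51 146.76470588235293 239.98039215686273 130 162 229 274
side 18 198.94444444444446 222.61111111111111 196 203 220 227
```

View pics/c3.png

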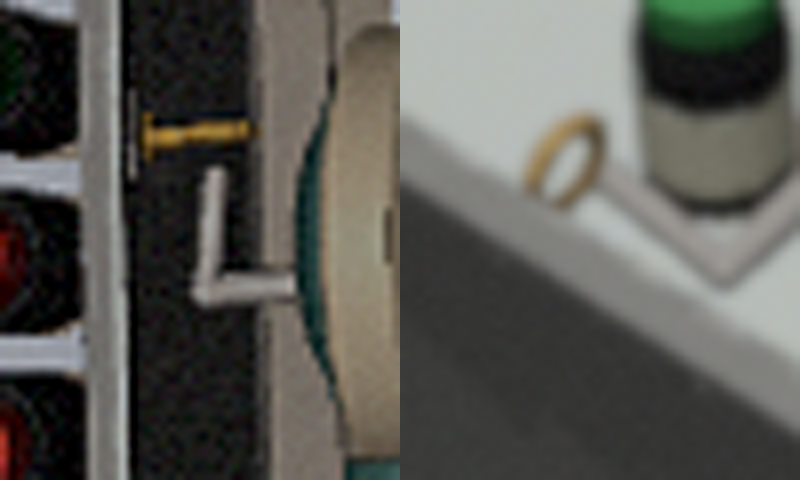

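Run:
```python
from h import *
A=lambda x,y:("top",130+x/8,215+y/8); S=lambda x,y:("side",180+(x-400)/8,205+y/8)
def show(n,a,b):
    r=tri(a,b);print(n,r.round(4),inbin(r),"err",[(proj(q[0],r)-q[1:]).round(2) for q in(a,b)]);return r
r=show("ring",A(207,131),S(566,162))
h=show("mid",A(210.5,236),S(674,226));show("tip",A(216,172),S(609,175));show("corner",A(205.5,290),S(728,268))
for dy in (0,1,2,3,4):
  # ring circle projected extents for candidate centers
  pass
th=np.linspace(0,2*np.pi,73)
for c in (r,):
  for rad in(.013,.008):
    P=np.array([proj("side",c+rad*(np.cos(t)*BX+np.sin(t)*np.array([0,0,1]))) for t in th]);P=(P-[180,205])*8+[400,0];print(rad,P.min(0),P.max(0))
```

```text
ring [0.5485 0.2557 0.3368] [2.7 0.1 3.8] err [array([0.21, 0.27]), array([-0.49, -0.09])]
mid [0.5169 0.2543 0.3383] [ 2.5 31.7  5.3] err [array([0.02, 0.03]), array([-0.05, -0.01])]
tip [0.5367 0.253  0.3387] [ 0.4 12.   5.7] err [array([-0.07, -0.08]), array([0.15, 0.03])]
corner [0.5005 0.2555 0.3385] [ 4.3 48.   5.5] err [array([0.04, 0.05]), array([-0.1 , -0.02])]
0.013 [519.60743649 106.95010781] [603.60684436 215.34655925]
0.008 [536.07185968 127.89366034] [587.75931588 194.59881856]
```

>>> send_rows:
  moves:
    - [0.002, -0.0015, 0.0015, 0, -0.1, 0, 0]
    - [0.005, 0, 0, 0, 0, 0, 0]
    - [0.005, 0, 0, 0, 0, 0, 0]
    - [0, 0, 0, 0, 0, 0, 0]

```text
time_s: 6.0
position: [0.5185, 0.0822, 0.3225]
ee_rot: [[0.999, 0.034, -0.0], [0.034, -0.999, -0.004], [-0.0, 0.004, -1.0]]
wrist_force: [0.8, 0.5, -3.4]
gripper_width: 0.25
```

```bash
sed -i 's/HK=np.array(\[.*\]); BX/HK=np.array([.016,-.1738,-.0143]); BX/' h.py
python3 - <<'E'
from h import *
o=st();print(inbin(hook(o)))
E
```

```text
6.0 [0.5185 0.0822 0.3225] F [ 0.82  0.47 -3.4 ] g 0.25 z [-0.    -0.004 -1.   ] yaw 1.93
[ 4.2 19.9  3.1]
```

>>> send_rows:
  moves:
    - [0.004, 0, 0, 0, 0, 0, 0]
    - [0.004, 0, 0, 0, 0, 0, 0]
    - [0, 0, 0, 0, 0, 0, 0]

```text
time_s: 6.3
position: [0.5273, 0.0825, 0.3224]
ee_rot: [[0.999, 0.034, -0.001], [0.034, -0.999, -0.004], [-0.001, 0.004, -1.0]]
wrist_force: [-0.4, 0.8, -2.5]
gripper_width: 0.252
```

Run:
```python
from h import *
o=st();print(inbin(hook(o)))
t=capture("top");s=capture("side")
save("pics/c4.png",np.hstack([crop(t,130,215,50,60,8),crop(s,180,205,50,60,8)]))
```

```text
6.3 [0.5273 0.0825 0.3224] F [-0.45  0.8  -2.45] g 0.252 z [-0.001 -0.004 -1.   ] yaw 1.93
[ 4.2 11.1  3. ]
```

View pics/c4.png

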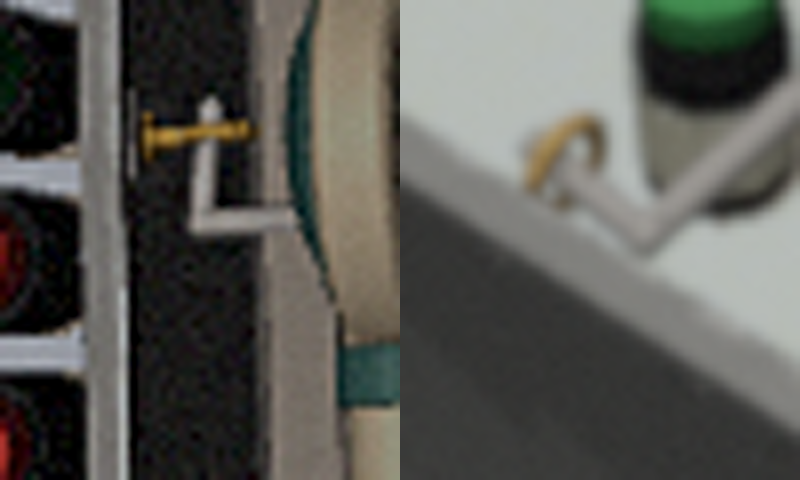

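The spur is through the ring: its tip shows beyond the brass in the top view at (210,100) and in the side view at (525,145), and the forces are quiet. I'll slide it in to mid-spur.

>>> send_rows:
  moves:
    - [0.004, 0, 0, 0, 0, 0, 0]
    - [0.004, 0.001, 0, 0, 0, 0, 0]
    - [0.001, 0, 0, 0, 0, 0, 0]
    - [0, 0, 0, 0, 0, 0, 0]
    - [0, 0, 0, 0, 0, 0, 0]

```text
time_s: 6.9
position: [0.5364, 0.0817, 0.3226]
ee_rot: [[0.999, 0.034, -0.001], [0.034, -0.999, -0.004], [-0.001, 0.004, -1.0]]
wrist_force: [-0.2, 0.3, -1.9]
gripper_width: 0.249
```

Run:
```python
from h import *
o=st();print(inbin(hook(o)),o["moment"])
```

```text
6.9 [0.5364 0.0817 0.3226] F [-0.19  0.32 -1.87] g 0.249 z [-0.001 -0.004 -1.   ] yaw 1.93
[3.  2.  3.1] [-0.00317946  0.01297108  0.02192016]
```

>>> send_rows:
  moves:
    - [0, 0.0015, 0, 0, 0, 0, 0]
    - [0, 0.0015, 0, 0, 0, 0, 0]
    - [0, 0.001, 0, 0, 0, 0, 0]

```text
time_s: 7.2
position: [0.5363, 0.0775, 0.3226]
ee_rot: [[0.999, 0.034, -0.001], [0.034, -0.999, -0.004], [-0.001, 0.004, -1.0]]
wrist_force: [-0.1, -0.0, -2.0]
gripper_width: 0.244
```

>>> send_rows:
  moves:
    - [0, 0.001, 0, 0, 0, 0, 0]

```text
time_s: 7.3
position: [0.5363, 0.0763, 0.3226]
ee_rot: [[0.999, 0.034, -0.001], [0.034, -0.999, -0.004], [-0.001, 0.004, -1.0]]
wrist_force: [0.8, -0.2, -3.5]
gripper_width: 0.248
```

>>> send_rows:
  moves:
    - [0, 0.001, 0, 0, 0, 0, 0]

```text
time_s: 7.4
position: [0.5362, 0.0756, 0.3226]
ee_rot: [[0.999, 0.034, -0.001], [0.034, -0.999, -0.003], [-0.001, 0.003, -1.0]]
wrist_force: [0.8, 2.2, -2.1]
gripper_width: 0.245
```

>>> send_rows:
  moves:
    - [0, 0.001, 0, 0, 0, 0, 0]

```text
time_s: 7.5
position: [0.5363, 0.0753, 0.3225]
ee_rot: [[0.999, 0.034, -0.001], [0.034, -0.999, -0.001], [-0.001, 0.001, -1.0]]
wrist_force: [0.6, 2.7, -2.6]
gripper_width: 0.249
```

>>> send_rows:
  moves:
    - [0, 0.002, 0, 0, 0, 0, 0]

```text
time_s: 7.6
position: [0.5364, 0.0748, 0.3224]
ee_rot: [[0.999, 0.035, -0.001], [0.035, -0.999, 0.002], [-0.001, -0.002, -1.0]]
wrist_force: [0.7, 7.0, -5.3]
gripper_width: 0.249
```

>>> send_rows:
  moves:
    - [0, 0.0025, 0, 0, 0, 0, 0]

```text
time_s: 7.7
position: [0.5365, 0.0745, 0.322]
ee_rot: [[0.999, 0.036, -0.001], [0.036, -0.999, 0.007], [-0.001, -0.007, -1.0]]
wrist_force: [1.3, 9.1, -5.1]
gripper_width: 0.247
```

>>> send_rows:
  moves:
    - [0, 0.003, 0, 0, 0, 0, 0]

```text
time_s: 7.8
position: [0.5366, 0.0743, 0.3214]
ee_rot: [[0.999, 0.037, -0.002], [0.037, -0.999, 0.013], [-0.001, -0.013, -1.0]]
wrist_force: [2.0, 9.5, -5.4]
gripper_width: 0.246
```

>>> send_rows:
  moves:
    - [0, 0.003, -0.001, -0.8, 0, 0, 0]

```text
time_s: 7.9
position: [0.5367, 0.0726, 0.3217]
ee_rot: [[0.999, 0.037, -0.002], [0.037, -0.999, 0.002], [-0.002, -0.002, -1.0]]
wrist_force: [0.6, 3.9, -4.8]
gripper_width: 0.244
```

Run:
```python
from h import *
o=st();print(inbin(hook(o)),o["moment"])
```

```text
7.9 [0.5367 0.0726 0.3217] F [ 0.62  3.88 -4.78] g 0.244 z [-0.002  0.002 -1.   ] yaw 2.14
[-6.   2.7  3.3] [ 0.35388221 -0.06167741 -0.13997346]
```

>>> send_rows:
  moves:
    - [0, 0.002, 0, -0.1, 0, 0, 0]

```text
time_s: 8.0
position: [0.5369, 0.0719, 0.3215]
ee_rot: [[0.999, 0.038, -0.002], [0.038, -0.999, 0.002], [-0.002, -0.002, -1.0]]
wrist_force: [1.2, 5.8, -3.3]
gripper_width: 0.247
```

>>> send_rows:
  moves:
    - [0, 0.002, 0, 0, 0, 0, 0]

```text
time_s: 8.1
position: [0.5371, 0.0715, 0.3212]
ee_rot: [[0.999, 0.039, -0.002], [0.039, -0.999, 0.005], [-0.002, -0.006, -1.0]]
wrist_force: [1.6, 6.1, -4.6]
gripper_width: 0.247
```

Run:
```python
from h import *
o=st();print(inbin(hook(o)),o["moment"])
```

```text
8.1 [0.5371 0.0715 0.3212] F [ 1.57  6.07 -4.56] g 0.247 z [-0.002  0.005 -1.   ] yaw 2.23
[-7.2  2.6  3.4] [ 0.58068442 -0.1243331  -0.14252472]
```

>>> send_rows:
  moves:
    - [0, 0.003, 0, -0.4, 0, 0.1, 0]

```text
time_s: 8.2
position: [0.5372, 0.0699, 0.3208]
ee_rot: [[0.999, 0.038, -0.002], [0.038, -0.999, 0.001], [-0.002, -0.001, -1.0]]
wrist_force: [0.1, 3.6, -3.5]
gripper_width: 0.25
```

>>> send_rows:
  moves:
    - [0, 0.0035, -0.0005, -0.4, 0, 0.1, 0]

```text
time_s: 8.3
position: [0.5372, 0.0673, 0.321]
ee_rot: [[0.999, 0.037, -0.002], [0.037, -0.999, -0.004], [-0.003, 0.004, -1.0]]
wrist_force: [0.2, 3.3, -3.5]
gripper_width: 0.244
```

Run:
```python
from h import *
o=st();print(inbin(hook(o)),o["moment"])
```

```text
8.3 [0.5372 0.0673 0.321 ] F [ 0.18  3.27 -3.51] g 0.244 z [-0.002 -0.004 -1.   ] yaw 2.11
[-11.3   2.3   1.6] [ 0.33581016 -0.0366374   0.01567657]
```

```bash
cat >> h.py <<'E'
HINGE=SLOT+BX*.026-np.array([0,0,.138])
def ring(th):
    a,b=.1415,.0235;return HINGE-BX*(a*np.sin(th)+b*np.cos(th))+np.array([0,0,a*np.cos(th)-b*np.sin(th)])
def arc(t0,t1,n,yaw=2.1):
    o=st();R0=o["ee_rot"];Rg=Rt(yaw);h=hook(o)
    d=h-HINGE;print("hook in bin",inbin(h),"ang est",np.arctan2(-(d@BX),d[2])-np.arctan2(.0235,.1415),"rad",np.hypot(d@BX,d[2])*1000)
    S=Slerp([0,1],Ro.from_matrix([R0,Rg]));p=o["position"]
    for i in range(n):
        Ra=S(i/n).as_matrix();Rb=S((i+1)/n).as_matrix();f=(i+1)/n
        T=tcp(ring(t0+(t1-t0)*f),Rb)
        if i==0:off=p-tcp(ring(t0),Ra);print("off",(off*1000).round(1))
        T=T+off*(1-f);print((Ra.T@(T-p)).round(4).tolist(),np.degrees(Ro.from_matrix(Ra.T@Rb).as_rotvec()).round(2).tolist());p=T
E
python3 -c "
from h import *
arc(.1,.22,5)"
```

```text
8.3 [0.5372 0.0673 0.321 ] F [ 0.18  3.27 -3.51] g 0.244 z [-0.002 -0.004 -1.   ] yaw 2.11
hook in bin [-11.3   2.3   1.6] ang est 0.09672695922833535 rad 144.5014595873359
off [-2.3  0.1  1.1]
[0.0005, 0.0033, 0.0013] [0.04, 0.03, 0.0]
[0.0005, 0.0033, 0.0014] [0.04, 0.03, 0.0]
[0.0005, 0.0033, 0.0015] [0.04, 0.03, 0.0]
[0.0005, 0.0033, 0.0015] [0.04, 0.03, 0.0]
[0.0005, 0.0032, 0.0016] [0.04, 0.03, 0.0]
```

>>> send_rows:
  moves:
    - [0, 0.0035, 0.001, 0, 0, 0, 0]
    - [0.0005, 0.0035, 0.001, 0, 0, 0, 0]
    - [0.0005, 0.0035, 0.001, 0, 0, 0, 0]

```text
time_s: 8.6
position: [0.5385, 0.0545, 0.3179]
ee_rot: [[0.999, 0.037, -0.003], [0.037, -0.999, -0.007], [-0.003, 0.007, -1.0]]
wrist_force: [1.0, -0.4, -2.9]
gripper_width: 0.247
```

```bash
python3 -c "
from h import *
arc(.19,.33,5)"
```

```text
8.6 [0.5385 0.0545 0.3179] F [ 1.04 -0.37 -2.88] g 0.247 z [-0.003 -0.007 -1.   ] yaw 2.13
hook in bin [-24.    1.6  -2.1] ang est 0.1882362573904 rad 144.80931655523344
off [-1.5 -0.3  1.4]
[0.0003, 0.0037, 0.002] [0.08, 0.03, 0.01]
[0.0003, 0.0036, 0.0021] [0.08, 0.03, 0.01]
[0.0003, 0.0036, 0.0022] [0.08, 0.03, 0.01]
[0.0003, 0.0035, 0.0023] [0.08, 0.03, 0.01]
[0.0003, 0.0035, 0.0024] [0.08, 0.03, 0.01]
```

>>> send_rows:
  moves:
    - [0, 0.002, 0.001, 0.1, 0, 0, 0]
    - [0, 0.002, 0.001, 0.1, 0, 0, 0]
    - [0, 0.002, 0.001, 0.1, 0, 0, 0]
    - [0, 0.002, 0.001, 0.1, 0, 0, 0]
    - [0, 0.002, 0.001, 0.1, 0, 0, 0]

```text
time_s: 9.1
position: [0.5386, 0.0409, 0.3121]
ee_rot: [[0.999, 0.035, -0.004], [0.035, -0.999, -0.002], [-0.004, 0.002, -1.0]]
wrist_force: [-0.3, 0.5, -4.4]
gripper_width: 0.249
```

```bash
python3 -c "
from h import *
o=observe();arc(.26,.36,5)
t=capture('top');s=capture('side');print((proj('side',hook(o))-[180,205])*8+[400,0])
save('pics/c5.png',np.hstack([crop(t,130,215,50,60,8),crop(s,180,205,50,60,8)]))"
```

```text
9.1 [0.5386 0.0409 0.3121] F [-0.26  0.54 -4.43] g 0.249 z [-0.004 -0.002 -1.   ] yaw 2.01
hook in bin [-37.8   1.5  -7. ] ang est 0.2887037970209428 rad 145.71173313562167
off [-1.4 -4.8  0.3]
[0.0004, 0.0017, 0.0013] [0.02, 0.05, -0.02]
[0.0004, 0.0016, 0.0014] [0.02, 0.05, -0.02]
[0.0004, 0.0016, 0.0014] [0.02, 0.05, -0.02]
[0.0004, 0.0016, 0.0015] [0.02, 0.05, -0.02]
[0.0004, 0.0016, 0.0015] [0.02, 0.05, -0.02]
[695.31022207  90.20409744]
```

View pics/c5.png

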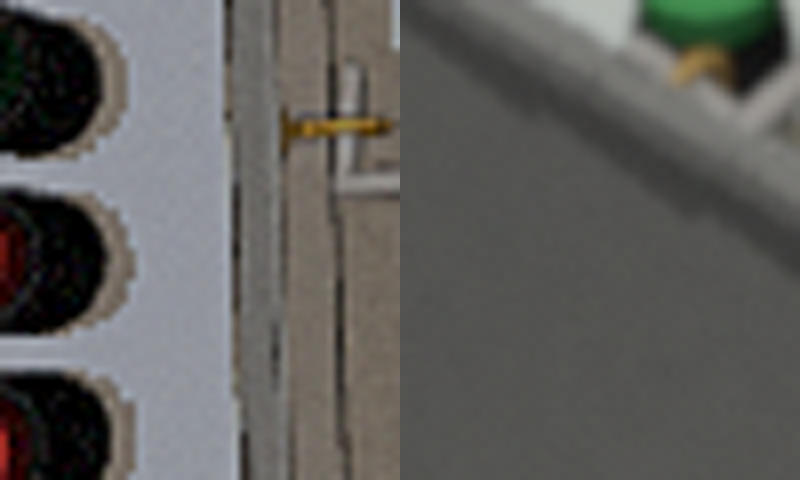

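>>> send_rows:
  moves:
    - [0, 0.0022, 0.0014, 0, 0, 0, 0]
    - [0, 0.0022, 0.0014, 0, 0, 0, 0]
    - [0, 0.0022, 0.0014, 0, 0, 0, 0]
    - [0, 0.0022, 0.0015, 0, 0, 0, 0]
    - [0, 0.0022, 0.0015, 0, 0, 0, 0]

```text
time_s: 9.7
position: [0.5392, 0.0292, 0.3048]
ee_rot: [[0.999, 0.035, -0.003], [0.035, -0.999, -0.002], [-0.003, 0.002, -1.0]]
wrist_force: [-0.1, 0.1, -3.3]
gripper_width: 0.246
```

```bash
python3 -c "
from h import *
arc(.38,.46,5)"
```

```text
9.7 [0.5392 0.0292 0.3048] F [-0.07  0.13 -3.35] g 0.246 z [-0.003 -0.002 -1.   ] yaw 2.03
hook in bin [-49.5   1.4 -14.3] ang est 0.3834894023979535 rad 144.9211929066648
off [-1.4 -1.3  1. ]
[0.0003, 0.0017, 0.0015] [0.02, 0.04, -0.01]
[0.0003, 0.0017, 0.0015] [0.02, 0.04, -0.01]
[0.0003, 0.0017, 0.0016] [0.02, 0.04, -0.01]
[0.0003, 0.0016, 0.0016] [0.02, 0.04, -0.01]
[0.0003, 0.0016, 0.0016] [0.02, 0.04, -0.01]
```

>>> send_rows:
  moves:
    - [0, 0.002, 0.0016, 0, 0, 0, 0]
    - [0, 0.002, 0.0016, 0, 0, 0, 0]
    - [0, 0.002, 0.0016, 0, 0, 0, 0]
    - [0, 0.002, 0.0016, 0, 0, 0, 0]
    - [0, 0, 0, 0, 0, 0, 0]

```text
time_s: 10.2
position: [0.5394, 0.0197, 0.2977]
ee_rot: [[0.999, 0.035, -0.004], [0.035, -0.999, -0.003], [-0.004, 0.003, -1.0]]
wrist_force: [-0.1, -0.9, -3.6]
gripper_width: 0.25
```

```bash
python3 -c "
from h import *
arc(.45,.52,5)"
```

```text
10.2 [0.5394 0.0197 0.2977] F [-0.13 -0.87 -3.55] g 0.25 z [-0.004 -0.003 -1.   ] yaw 2.0
hook in bin [-59.    1.5 -21.6] ang est 0.46606858300859744 rad 144.13348163101665
off [-1.4 -2.3 -0.8]
[0.0004, 0.0012, 0.0011] [0.03, 0.04, -0.02]
[0.0004, 0.0012, 0.0012] [0.03, 0.04, -0.02]
[0.0004, 0.0011, 0.0012] [0.03, 0.04, -0.02]
[0.0004, 0.0011, 0.0012] [0.03, 0.04, -0.02]
[0.0004, 0.0011, 0.0012] [0.03, 0.04, -0.02]
```

>>> send_rows:
  moves:
    - [0, 0.0018, 0.0017, 0, 0, 0, 0]
    - [0, 0.0018, 0.0017, 0, 0, 0, 0]
    - [0, 0.0018, 0.0017, 0, 0, 0, 0]
    - [0, 0, 0, 0, 0, 0, 0]

```text
time_s: 10.6
position: [0.5396, 0.0137, 0.2921]
ee_rot: [[0.999, 0.035, -0.004], [0.035, -0.999, -0.003], [-0.004, 0.003, -1.0]]
wrist_force: [0.5, 0.0, -2.7]
gripper_width: 0.247
```

>>> send_rows:
  moves:
    - [0, 0.0017, 0.0018, 0, 0, 0, 0]
    - [0, 0.0017, 0.0018, 0, 0, 0, 0]
    - [0, 0.0017, 0.0018, 0, 0, 0, 0]
    - [0, 0, 0, 0, 0, 0, 0]

```text
time_s: 11.0
position: [0.5398, 0.0079, 0.2863]
ee_rot: [[0.999, 0.035, -0.004], [0.035, -0.999, -0.004], [-0.004, 0.004, -1.0]]
wrist_force: [0.7, -1.1, -2.5]
gripper_width: 0.248
```

```bash
python3 -c "
from h import *
arc(.6,.67,5)"
```

```text
11.0 [0.5398 0.0079 0.2863] F [ 0.65 -1.14 -2.51] g 0.248 z [-0.004 -0.004 -1.   ] yaw 2.0
hook in bin [-70.8   1.5 -33.1] ang est 0.5807092962087693 rad 142.75399609503816
off [-1.6  2.4  1.4]
[0.0004, 0.0019, 0.0018] [0.04, 0.04, -0.02]
[0.0004, 0.0019, 0.0018] [0.04, 0.04, -0.02]
[0.0004, 0.0019, 0.0019] [0.04, 0.04, -0.02]
[0.0004, 0.0019, 0.0019] [0.04, 0.04, -0.02]
[0.0004, 0.0018, 0.0019] [0.04, 0.04, -0.02]
```

>>> send_rows:
  moves:
    - [0, 0.002, 0.0018, 0, 0, 0, 0]
    - [0, 0.002, 0.0018, 0, 0, 0, 0]
    - [0, 0.002, 0.0018, 0, 0, 0, 0]
    - [0, 0, 0, 0, 0, 0, 0]

```text
time_s: 11.4
position: [0.54, 0.0017, 0.2804]
ee_rot: [[0.999, 0.035, -0.004], [0.035, -0.999, -0.003], [-0.004, 0.003, -1.0]]
wrist_force: [0.6, -0.6, -2.8]
gripper_width: 0.246
```

```bash
python3 -c "
from h import *
o=observe();arc(.65,.72,5)
t=capture('top');s=capture('side');print((proj('side',hook(o))-[180,205])*8+[400,0],(proj('top',ring(.64))-[140,215])*8)
save('pics/c6.png',np.hstack([crop(t,140,215,50,60,8),crop(t,130,160,50,60,8)]))"
```

```text
11.4 [0.54   0.0017 0.2804] F [ 0.64 -0.57 -2.76] g 0.246 z [-0.004 -0.003 -1.   ] yaw 2.0
hook in bin [-77.    1.5 -38.9] ang est 0.6402480856919032 rad 142.9707474867169
off [-1.6  1.2  0.7]
[0.0004, 0.0016, 0.0017] [0.03, 0.04, -0.02]
[0.0004, 0.0016, 0.0017] [0.03, 0.04, -0.02]
[0.0004, 0.0016, 0.0018] [0.03, 0.04, -0.02]
[0.0004, 0.0016, 0.0018] [0.03, 0.04, -0.02]
[0.0004, 0.0015, 0.0018] [0.03, 0.04, -0.02]
[811.66373594  87.27176857] [411.04803065 125.66400699]
```

View pics/c6.png

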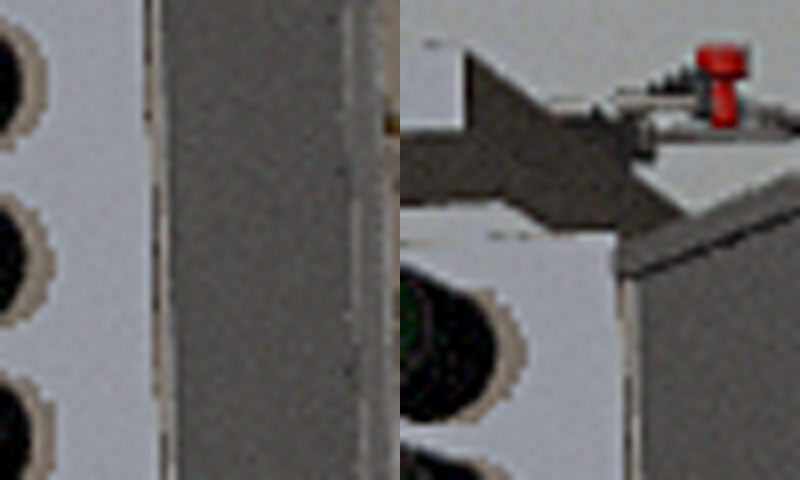

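```bash
cat >> h.py <<'E'
def brass(tag=""):
    t=capture("top").astype(int);m=((t[...,0]-t[...,2])>45);m[:215]=0;m[246:]=0;m[:,:150]=0;m[:,215:]=0
    v,u=np.nonzero(m);g=t[216:260,150:215].sum(2).mean(0);print("brass",len(u),np.bincount(u,minlength=215)[150:].tolist());print("prof",g.astype(int).tolist())
E
python3 -c "
from h import *
brass()
for th in(.5,.6,.7):print(th,proj('top',ring(th)),proj('top',HINGE+[0,0,.165*np.cos(th)]-BX*.165*np.sin(th)))"
```

```text
brass 95 [0, 0, 0, 0, 0, 0, 0, 0, 0, 0, 0, 0, 0, 0, 0, 0, 0, 0, 0, 0, 0, 0, 0, 0, 0, 0, 0, 0, 0, 0, 0, 0, 0, 0, 0, 0, 0, 0, 1, 2, 1, 1, 2, 2, 2, 2, 2, 0, 0, 2, 4, 3, 4, 5, 5, 6, 4, 5, 5, 6, 6, 6, 6, 6, 7]
prof [456, 456, 458, 455, 456, 457, 459, 467, 388, 303, 346, 226, 222, 224, 228, 227, 224, 226, 226, 224, 225, 223, 224, 222, 222, 222, 221, 223, 224, 223, 220, 219, 220, 255, 273, 257, 266, 313, 294, 283, 280, 349, 317, 298, 318, 316, 317, 315, 315, 303, 293, 294, 279, 270, 258, 255, 252, 255, 256, 252, 253, 252, 268, 309, 310]
0.5 [184.64694603 230.74462448] [178.49444565 230.22197528]
0.6 [189.53717357 230.70923434] [184.84761811 230.09638369]
0.7 [194.01682372 230.71974547] [190.80787777 230.02677511]
```

>>> send_rows:
  moves:
    - [0, 0.0017, 0.0018, 0, 0, 0, 0]
    - [0, 0.0017, 0.0018, 0, 0, 0, 0]
    - [0, 0, 0, 0, 0, 0, 0]

```text
time_s: 11.85
position: [0.5405, -0.001, 0.2774]
ee_rot: [[0.999, 0.036, -0.002], [0.036, -0.999, -0.002], [-0.002, 0.002, -1.0]]
wrist_force: [-0.6, -0.1, -2.0]
gripper_width: 0.25
```

```bash
python3 -c "
from h import *
o=st();print(inbin(hook(o)));brass()"
```

```text
11.85 [ 0.5405 -0.001   0.2774] F [-0.55 -0.05 -1.98] g 0.25 z [-0.002 -0.002 -1.   ] yaw 2.04
[-79.7   1.3 -41.7]
brass 93 [0, 0, 0, 0, 0, 0, 0, 0, 0, 0, 0, 0, 0, 0, 0, 0, 0, 0, 0, 0, 0, 0, 0, 0, 0, 0, 0, 0, 0, 0, 0, 0, 0, 0, 0, 0, 0, 0, 0, 1, 1, 2, 2, 2, 3, 2, 2, 0, 0, 3, 5, 5, 3, 4, 4, 5, 2, 5, 4, 6, 7, 5, 6, 6, 8]
prof [457, 455, 456, 456, 457, 457, 459, 466, 390, 303, 347, 226, 219, 228, 226, 229, 226, 227, 227, 225, 225, 224, 225, 224, 224, 223, 220, 221, 224, 222, 222, 222, 221, 245, 268, 258, 261, 304, 305, 289, 308, 291, 350, 326, 296, 317, 318, 313, 313, 301, 294, 292, 282, 269, 259, 249, 254, 253, 255, 255, 251, 255, 251, 305, 311]
```

>>> send_rows:
  moves:
    - [0, 0.0017, 0.0018, 0, 0, 0, 0]
    - [0, 0.0012, 0.0013, 0, 0, 0, 0]

```text
time_s: 12.1
position: [0.5409, -0.0038, 0.2745]
ee_rot: [[0.999, 0.036, -0.001], [0.036, -0.999, -0.002], [-0.001, 0.002, -1.0]]
wrist_force: [0.3, 1.3, -3.0]
gripper_width: 0.246
```

```bash
python3 -c "
from h import *
o=st();print(inbin(hook(o)),o['moment']);brass()"
```

```text
12.1 [ 0.5409 -0.0038  0.2745] F [ 0.28  1.3  -2.99] g 0.246 z [-0.001 -0.002 -1.   ] yaw 2.06
[-82.5   1.1 -44.4] [0.00177502 0.0531399  0.03161991]
brass 88 [0, 0, 0, 0, 0, 0, 0, 0, 0, 0, 0, 0, 0, 0, 0, 0, 0, 0, 0, 0, 0, 0, 0, 0, 0, 0, 0, 0, 0, 0, 0, 0, 0, 0, 0, 0, 0, 0, 0, 1, 1, 3, 2, 2, 2, 2, 2, 0, 0, 2, 4, 2, 3, 4, 5, 4, 5, 2, 7, 5, 5, 6, 6, 7, 6]
prof [456, 457, 457, 456, 456, 456, 460, 465, 388, 301, 346, 228, 219, 227, 229, 227, 226, 227, 226, 225, 224, 224, 225, 223, 223, 224, 223, 222, 223, 224, 222, 221, 224, 246, 268, 257, 262, 292, 291, 291, 309, 314, 311, 343, 334, 293, 316, 315, 316, 301, 292, 292, 279, 270, 259, 253, 250, 254, 255, 255, 253, 253, 258, 307, 305]
```

>>> send_rows:
  moves:
    - [0, 0, 0, 0, 0, 0, 0]
    - [0, 0, 0, 0, 0, 0, 0]
    - [0, -0.0014, -0.0013, 0, 0, 0, 0]
    - [0, -0.001, -0.001, 0, 0, 0, 0]
    - [0, 0, 0, 0, 0, 0, 0]

```text
time_s: 12.65
position: [0.5408, -0.0012, 0.2769]
ee_rot: [[0.999, 0.036, -0.001], [0.036, -0.999, -0.001], [-0.001, 0.001, -1.0]]
wrist_force: [0.7, 0.8, -1.4]
gripper_width: 0.249
```

```bash
python3 -c "
from h import *
arc(.67,.67,1);o=observe();print(o['moment'])"
```

```text
12.65 [ 0.5408 -0.0012  0.2769] F [ 0.71  0.78 -1.41] g 0.249 z [-0.001 -0.001 -1.   ] yaw 2.04
hook in bin [-80.   1. -42.] ang est 0.6700920111635764 rad 143.01024094387037
off [-1.   0.3 -0.3]
[0.0012, 0.0003, -0.0001] [0.07, 0.06, -0.06]
[-0.03733077  0.03566901 -0.04089727]
```

>>> send_rows:
  moves:
    - [-0.005, 0, 0, 0, 0, 0, 0]
    - [-0.005, -0.0005, 0, 0, 0, 0, 0]
    - [-0.005, -0.0005, 0, 0, 0, 0, 0]
    - [0, 0, 0, 0, 0, 0, 0]

```text
time_s: 13.05
position: [0.524, -0.0006, 0.2769]
ee_rot: [[0.999, 0.036, -0.002], [0.036, -0.999, -0.001], [-0.002, 0.001, -1.0]]
wrist_force: [0.5, -0.1, -2.3]
gripper_width: 0.248
```

```bash
python3 -c "
from h import *
o=st();print(inbin(hook(o)),o['moment']);brass()"
```

```text
13.05 [ 0.524  -0.0006  0.2769] F [ 0.49 -0.14 -2.33] g 0.248 z [-0.002 -0.001 -1.   ] yaw 2.05
[-78.7  17.8 -42. ] [-0.01278703 -0.01918283  0.01533659]
brass 81 [0, 0, 0, 0, 0, 0, 0, 0, 0, 0, 0, 0, 0, 0, 0, 0, 0, 0, 0, 0, 0, 0, 0, 0, 0, 0, 0, 0, 0, 0, 0, 0, 0, 0, 0, 0, 0, 0, 0, 1, 1, 2, 2, 2, 2, 1, 2, 0, 0, 1, 2, 2, 2, 3, 3, 3, 3, 4, 4, 4, 6, 8, 7, 7, 9]
prof [455, 454, 454, 454, 455, 455, 457, 464, 386, 301, 343, 227, 219, 224, 226, 225, 225, 227, 224, 225, 221, 225, 222, 225, 220, 220, 221, 219, 223, 220, 220, 220, 220, 242, 267, 255, 256, 284, 303, 292, 303, 280, 354, 319, 300, 315, 317, 312, 312, 304, 303, 298, 285, 276, 260, 259, 256, 252, 255, 256, 252, 252, 248, 286, 305]
```

Free of load and the flap stays put, so I'll slide the spur all the way out.

>>> send_rows:
  moves:
    - [-0.006, 0, 0, 0, 0, 0, 0]
    - [-0.006, 0, 0, 0, 0, 0, 0]
    - [-0.01, 0, 0, 0, 0, 0, 0]
    - [-0.01, 0, 0, 0, 0, 0, 0]
    - [0, 0, 0, 0, 0, 0, 0]

```text
time_s: 13.6
position: [0.4891, -0.0019, 0.2769]
ee_rot: [[0.999, 0.036, -0.002], [0.036, -0.999, -0.002], [-0.002, 0.001, -1.0]]
wrist_force: [0.1, -0.5, -2.4]
gripper_width: 0.248
```

```bash
python3 -c "
from h import *
o=st();print(inbin(hook(o)),o['moment'])
t=capture('top');save('pics/c7.png',crop(t,110,150,130,120,5))
T=np.array([.4841,-.2645,.15]);plan(T,Rt(7.36),v=.038,g=0)"
```

```text
13.6 [ 0.4891 -0.0019  0.2769] F [ 0.09 -0.54 -2.37] g 0.248 z [-0.002 -0.002 -1.   ] yaw 2.05
[-78.8  52.7 -42.1] [ 0.02651902 -0.0171225  -0.02215906]
8 rows; dist [-0.00583948 -0.26252646 -0.12698578] ang 5.3119949682839405
[-0.0019, 0.0327, 0.0159, 0.01, 0.01, -0.66, 0]
[-0.0023, 0.0327, 0.0159, 0.01, 0.01, -0.66, 0]
[-0.0027, 0.0327, 0.0159, 0.01, 0.01, -0.66, 0]
[-0.003, 0.0327, 0.0159, 0.01, 0.01, -0.66, 0]
[-0.0034, 0.0326, 0.0159, 0.01, 0.01, -0.66, 0]
[-0.0038, 0.0326, 0.0159, 0.01, 0.01, -0.66, 0]
[-0.0042, 0.0326, 0.0159, 0.01, 0.01, -0.66, 0]
[-0.0045, 0.0325, 0.0159, 0.01, 0.01, -0.66, 0]
```

View pics/c7.png

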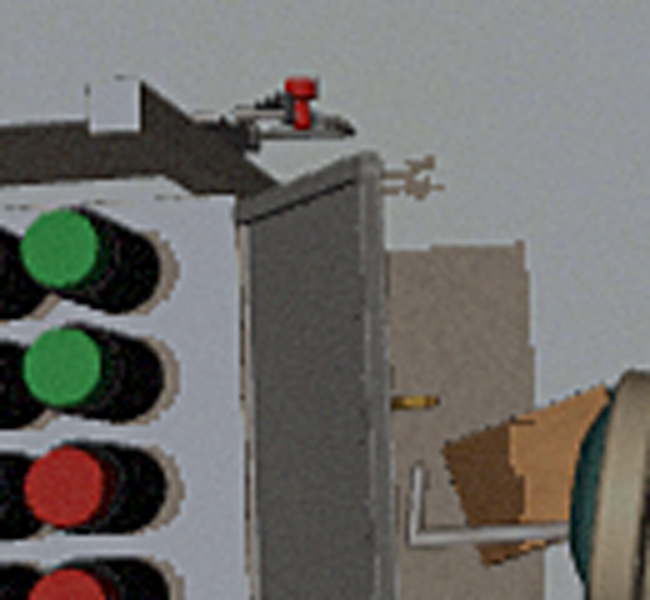

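>>> send_rows:
  moves:
    - [-0.002, 0.02, 0.005, 0, 0, -0.6, 0]
    - [-0.002, 0.031, 0.015, 0, 0, -0.6, 0]
    - [-0.003, 0.031, 0.015, 0, 0, -0.6, 0]
    - [-0.003, 0.031, 0.015, 0, 0, -0.6, 0]
    - [-0.003, 0.031, 0.015, 0, 0, -0.6, 0]

```text
time_s: 14.15
position: [0.4898, -0.1478, 0.214]
ee_rot: [[0.995, 0.098, 0.012], [0.098, -0.995, -0.002], [0.012, 0.003, -1.0]]
wrist_force: [0.4, 0.9, -2.6]
gripper_width: 0.247
```

>>> send_rows:
  moves:
    - [-0.004, 0.031, 0.015, 0, 0, -0.6, 0]
    - [-0.004, 0.031, 0.014, 0, 0, -0.6, 0]
    - [-0.004, 0.025, 0.01, 0, 0, -0.6, 0]
    - [0, 0, 0, 0, 0, 0, 0]

```text
time_s: 14.55
position: [0.4882, -0.2438, 0.1716]
ee_rot: [[0.992, 0.126, 0.013], [0.126, -0.992, -0.004], [0.012, 0.005, -1.0]]
wrist_force: [-0.5, 0.2, -2.3]
gripper_width: 0.242
```

```bash
python3 -c "
from h import *
st();plan([.4841,-.2645,.085],Rt(7.36),v=.025,g=0)
R=Rt(2.05);p=np.array([.4891,-.0019,.2769])
print((proj('top',p+R@(HK+[-.017,-.002,0]))-[110,150])*5)"
```

```text
14.55 [ 0.4882 -0.2438  0.1716] F [-0.46  0.18 -2.33] g 0.242 z [ 0.013 -0.004 -1.   ] yaw 7.26
4 rows; dist [-0.00408237 -0.02067645 -0.08664859] ang 0.7713650929547519
[-0.0019, 0.0049, 0.0217, 0.08, -0.18, -0.02, 0]
[-0.0019, 0.0049, 0.0217, 0.08, -0.18, -0.02, 0]
[-0.0018, 0.0049, 0.0217, 0.08, -0.18, -0.02, 0]
[-0.0017, 0.005, 0.0217, 0.08, -0.18, -0.02, 0]
[411.6758291  540.59265751]
```

>>> send_rows:
  moves:
    - [-0.002, 0.005, 0.02, 0.1, -0.2, 0, 0]
    - [-0.002, 0.005, 0.022, 0.1, -0.2, 0, 0]
    - [-0.002, 0.005, 0.022, 0.1, -0.2, 0, 0]
    - [0, 0.003, 0.01, 0, -0.1, 0, 0]
    - [0, 0, 0, 0, 0, 0, 0]

```text
time_s: 15.05
position: [0.4882, -0.2635, 0.0973]
ee_rot: [[0.992, 0.124, 0.005], [0.124, -0.992, -0.001], [0.005, 0.001, -1.0]]
wrist_force: [0.6, 0.1, -2.7]
gripper_width: 0.245
```

```bash
python3 -c "
from h import *
st();plan([.4841,-.2645,.046],Rt(7.36),v=.012,g=0)"
```

```text
15.05 [ 0.4882 -0.2635  0.0973] F [ 0.57  0.13 -2.68] g 0.245 z [ 0.005 -0.001 -1.   ] yaw 7.11
5 rows; dist [-0.00411499 -0.00097835 -0.05126703] ang 0.39907197133332684
[-0.0009, 0.0001, 0.0102, 0.01, -0.06, -0.05, 0]
[-0.0009, 0.0001, 0.0102, 0.01, -0.06, -0.05, 0]
[-0.0009, 0.0001, 0.0103, 0.01, -0.06, -0.05, 0]
[-0.0009, 0.0001, 0.0103, 0.01, -0.06, -0.05, 0]
[-0.0009, 0.0001, 0.0103, 0.01, -0.06, -0.05, 0]
```

>>> send_rows:
  moves:
    - [-0.003, 0, 0.008, 0, -0.2, 0.1, 0]
    - [-0.001, 0, 0.01, 0, -0.1, 0.1, 0]
    - [-0.001, 0, 0.01, 0, 0, 0, 0]
    - [0, 0, 0.006, 0, 0, 0, 0]
    - [0, 0, 0.004, 0, 0, 0, 0]

```text
time_s: 15.55
position: [0.4855, -0.2641, 0.0598]
ee_rot: [[0.993, 0.121, 0.006], [0.121, -0.993, -0.004], [0.005, 0.005, -1.0]]
wrist_force: [-0.0, -0.4, -2.7]
gripper_width: 0.247
```

```bash
python3 -c "
from h import *
st();plan([.4841,-.2645,.045],Rt(7.36),v=.012,g=0)"
```

```text
15.55 [ 0.4855 -0.2641  0.0598] F [-0.   -0.41 -2.67] g 0.247 z [ 0.006 -0.004 -1.   ] yaw 6.97
2 rows; dist [-0.00142364 -0.00037772 -0.01479924] ang 0.565127358109924
[-0.0008, 0.0001, 0.0074, 0.14, -0.14, -0.2, 0]
[-0.0007, 0.0001, 0.0074, 0.14, -0.14, -0.2, 0]
```

>>> send_rows:
  moves:
    - [-0.001, 0, 0.004, 0.2, -0.2, -0.2, 0]
    - [-0.001, 0, 0.004, 0.1, -0.2, -0.2, 0]
    - [0, 0, 0.003, 0, 0, 0, 0]
    - [0, 0, 0.002, 0, 0, 0, 0]

```text
time_s: 15.95
position: [0.4836, -0.2645, 0.0457]
ee_rot: [[0.992, 0.129, -0.002], [0.129, -0.992, 0.0], [-0.002, -0.0, -1.0]]
wrist_force: [-1.0, -0.5, -2.7]
gripper_width: 0.248
```

>>> send_rows:
  moves:
    - [0, 0, 0.001, 0, 0, 0, 0]
    - [0, 0, 0, 0, 0, 0, 0]

```text
time_s: 16.15
position: [0.4837, -0.2646, 0.0449]
ee_rot: [[0.992, 0.129, -0.002], [0.129, -0.992, 0.0], [-0.002, -0.0, -1.0]]
wrist_force: [0.1, 0.4, -2.7]
gripper_width: 0.241
```

>>> send_rows:
  moves:
    - [0, 0, 0.001, 0, 0, 0, 0]
    - [0, 0, 0.0005, 0, 0, 0, 0]
    - [0, 0, 0, 0, 0, 0, 0]

```text
time_s: 16.45
position: [0.4839, -0.2648, 0.0449]
ee_rot: [[0.992, 0.129, -0.001], [0.129, -0.992, -0.001], [-0.001, 0.001, -1.0]]
wrist_force: [0.6, 1.1, -3.0]
gripper_width: 0.247
```

>>> send_rows:
  moves:
    - [0, 0, 0.0015, 0, 0, 0, 0]
    - [0, 0, 0.0015, 0, 0, 0, 0]

```text
time_s: 16.65
position: [0.484, -0.2649, 0.0447]
ee_rot: [[0.992, 0.129, -0.0], [0.129, -0.992, -0.002], [-0.001, 0.001, -1.0]]
wrist_force: [-4.0, 1.7, 12.4]
gripper_width: 0.249
```

Seated: an upward reaction appears at the pick-up height. I'll relax, open and withdraw.

>>> send_rows:
  moves:
    - [0, 0, 0, 0, 0, 0, 0]
    - [0, 0, 0, 0, 0, 0, 0.3]
    - [0, 0, 0, 0, 0, 0, 0.5]
    - [0, 0, 0, 0, 0, 0, 1]
    - [0, 0, 0, 0, 0, 0, 1]

```text
time_s: 17.15
position: [0.4853, -0.2657, 0.045]
ee_rot: [[0.992, 0.129, 0.002], [0.129, -0.992, -0.003], [0.002, 0.004, -1.0]]
wrist_force: [0.5, 0.5, 1.1]
gripper_width: 0.803
```

>>> send_rows:
  moves:
    - [0, 0, 0, 0, 0, 0, 1]
    - [0, 0, 0, 0, 0, 0, 1]
    - [0, 0, -0.01, 0, 0, 0, 1]
    - [0, 0, -0.02, 0, 0, 0, 1]
    - [0, 0, -0.03, 0, 0, 0, 1]

```text
time_s: 17.65
position: [0.4825, -0.2637, 0.1033]
ee_rot: [[0.992, 0.129, -0.006], [0.129, -0.992, 0.003], [-0.006, -0.003, -1.0]]
wrist_force: [-0.5, -0.8, -0.0]
gripper_width: 0.998
```

>>> send_rows:
  moves:
    - [0, 0, -0.04, 0, 0, 0, 1]
    - [0, 0, -0.04, 0, 0, 0, 1]
    - [0, 0, -0.02, 0, 0, 0, 1]
    - [0, 0, 0, 0, 0, 0, 1]
    - [0, 0, 0, 0, 0, 0, 1]

```text
time_s: 18.15
position: [0.4845, -0.2649, 0.2141]
ee_rot: [[0.992, 0.129, 0.003], [0.129, -0.992, -0.003], [0.002, 0.004, -1.0]]
wrist_force: [1.1, 0.5, 0.2]
gripper_width: 1.0
```

```bash
python3 -c "
from h import *
st();t=capture('top');s=capture('side');np.savez('im9.npz',t=t,s=s)
o=np.zeros((600,800,3),np.uint8);o[:,:]=cv2.resize(t,(800,600));i=crop(s,310,150,100,110,2.7);o[:i.shape[0],:i.shape[1]]=i;save('pics/c8.png',o)"
```

```text
18.15 [ 0.4845 -0.2649  0.2141] F [1.05 0.54 0.19] g 1.0 z [ 0.003 -0.003 -1.   ] yaw 7.39
```

View pics/c8.png

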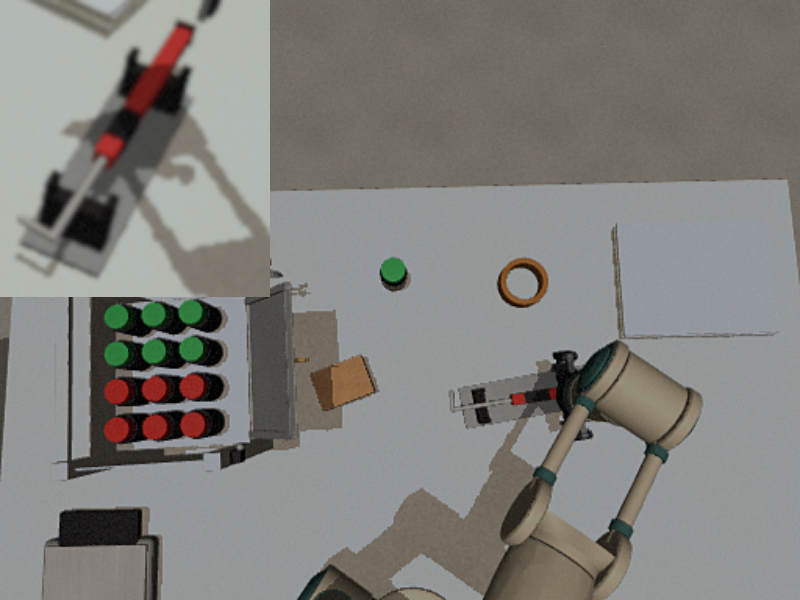

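```bash
python3 -c "
from station import *
print(close_job())"
```

```text
the job is handed in; nothing more can be done
None
```

The job is done and handed in at 18.2 s of the 72 s; `close_job` gives no verdict, so the result rests on my own checks below.

- **Hooking:** I took the pole from its cradle and passed the spur through the ring. The pictures showed its tip out the far side.
- **Catch:** The flap came off with about 9.5 N peak pull along the eye, about 10 N in all. The limit is 15 N.
- **Easing down:** I lowered the flap along its arc at about 0.2 rad/s. It came to rest on the stay at roughly 0.6 to 0.67 rad.
- **Return:** I unhooked, and the pole went back to within about 1 mm of where I picked it up.

**Last checks:**
- **Flap on stay:** its edge stayed still in the top picture while the hook moved through its play in the ring and then withdrew. I could not measure the lug's force on the stop directly.
- **Pole:** it lies in both rests, at the same pixels as at the start.
- **Other objects:** the carton, tape roll and jar look unmoved.
- **Robot:** the gripper is open and clear, with wrist force back near zero.

**Disagreements:**
- My first estimate of the hook position was 3 to 4 mm off the pictures. I corrected it before inserting the spur.
- The two estimates of the flap's stop angle differ slightly: about 0.6 rad from the picture, 0.67 rad from the hook. Both are above the 0.45 rad needed.

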